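# Free the seized canister from the dry bath

## Robot

A 6-joint arm with a two-finger parallel gripper is mounted at the origin on the work surface. World frame = base frame: x ahead of the robot, y to its left, z up, the work surface at z = 0. Lengths are in mm, angles in rad, forces in N, time in s.
With the tool pointing down it reaches from about 325 to 775 mm from the base axis. Payload 5.5 kg.
Tool frame: the origin (TCP) lies between the finger pads; the fingertips stand 19 mm ahead of it and the grasp point (between the pads) is the TCP; z points along the fingers, y is the line along which they close (so a half turn about z gives the same grasp; the last joint's range is limited). The gripper opens to 88 mm and grips with 3 to 60 N. Pads are 20 mm wide; open, the fingers measure 115 mm over their backs; the gripper's body (75 mm by 178 mm) begins 61 mm behind the grasp point.
Start: joints at [-1.239, 0.091, 1.231, -0, 1.82, -0.057], TCP at [227.448, -555.233, 241.631] pointing down, gripper open.
Joint ranges: [-2.87, 2.87], [-0.86, 2.18], [0.17, 2.46], [-1.51, 4.65], [0.06, 2.69], [-2.65, 2.65]. Speed limits (rad/s): [2.57, 2.57, 3.01, 3.14, 3.14, 3.14].

## Interface

Orientations are given as a 3x3 rotation matrix whose columns are the frame's x, y, z axes.
In Python, from plant import robot gives the robot as it stands. The module is installed in compiled form; this text tells all that it offers.
- The arm moves only by the tool step_arm, never from a script. Its argument "rows" is text: rows parted by semicolons, each of 4 numbers parted by spaces: the shift along the tool's x, y, z scaled (see below), then the turn about the tool's z scaled (see below). In form: tx ty tz spin; .... A call has 1 to 20 rows; each row is the pose to reach, as a shift and turn from the pose commanded when the call began, along the tool's axes at that moment; what a row does not reach only later rows make up. The controller multiplies each number of a shift by 200 mm and each number of a turn by pi/4 rad. A row lasts 1/8 s, in which the tool goes at most 62.5 mm and 10.7 degrees, less where a joint would pass 70% of its speed; a pose out of reach is approached as far as the arm can. A call with a number of a shift or a turn outside -1 to 1 is refused whole. A call with a gripper value outside its range is refused whole. "claw" is the opening, from 0 (shut) to 1 (fully open), set as the call begins (left out, the last holds). The fingers move at their own pace and stop on an object; "grip_force" is the grip in N (left out, the last holds). Time passes only in rows, so rows that repeat a pose let the fingers close. It gives the time, the measured TCP pose, the force, the opening and the grip force at its end, in the units of the state.
- robot.get_state(): the state, without advancing time (a new reading comes with each control period).
- robot.camera(name): name is "side" or "top"; returns the picture (480x640x3 uint8, red, green, blue); there is no depth.
- robot.camera_model(name): a dict with "camera_matrix" (3x3 intrinsics, pixels), "k1" (the pictures are not rectified: a ray, as slopes to the right and down, at radius r is drawn at 1 + k1 r^2 times it, then the intrinsics apply), "rvec" (rotation vector, rad) and "tvec" (3), from world to camera coordinates, as OpenCV has them. Camera axes: x right, y down, z forward; pixel columns grow to the right and rows downward; lengths in mm; the calibration is good to about 2 mm. A picture is of the moment at which its call begins. camera_model takes no time and is no camera call.
- robot.finish_job(): hands the job in; it is judged then, once.
The state is a dict: "time_s": time; "joint_positions": joint angles; "joint_velocities": joint speeds; "joint_torque": joint torques, N m; "tcp_pos": TCP position; "eef_rot": TCP orientation; "wrist_force": force on the tool from outside, world axes, zero at the start; "moment": the same for the moment, N m; "finger_gap": finger opening in mm; "grasp_force": force on a finger pad.
Only numpy, scipy, OpenCV 4.12 (cv2) and the standard library are available. Lean on these libraries where they do the work, as an engineer would, in place of code of your own. Each camera call takes 0.05 s, during which the arm holds its last target. There are 200 camera calls.

## Task

The tall steel canister has seized in the aluminium block of the dry-bath heater. Free it by twisting it to and fro while drawing it gently upward: a straight pull only brings the whole block up with it, and the block must stay down in its seat. Then stand the canister upright on the floor of the empty steel tray and let go.

Things in the scene. Friction and masses are not known exactly. Their poses are not given: they have to be found in the camera images.
- canister: One-piece steel canister, 0.22 kg, 95 mm tall, upright in a well of the heater's block, 50 mm standing above it. Origin: centre of its underside, z up. Body 28 mm in diameter; from 70 to 95 mm up a round head 35 mm in diameter, to grip at any yaw. Friction binds it in the well (a straight pull needs 20 to 35 N) till it has risen 20 mm; its foot is out after 45 mm. Not the one in the white rack.
- bath: Fixed dry-bath heater, white case 210 x 170 x 78 mm; origin: centre of its underside. Its aluminium block (110 x 90 mm, top 85 mm up) cannot turn in its seat. Two large wells 45 mm deep at x = 20, y = 22 and -22 mm: one holds the canister, the other a low plug with a 36 mm head 7 mm high. No thread or stop in the well: the canister turns either way at about 0.3 to 0.5 N m.
- heat_block (a joint): Lift of the heater's block from its seat, m: 0 lying home, growing upward. Only its weight (1.4 kg, 14 N) holds it; it must never rise more than 10 mm and falls back when the pull ends. While the canister turns, friction acts mostly round it: raised 4 to 5 mm per radian of turning, to and fro, it slides out and the block stays down; what it has risen it keeps.
- tray: Empty open steel tray, fixed, 160 x 120 mm outside (its x, y), rim 16 mm high, walls and floor 4 mm thick; origin: centre of its underside, z up. The canister is to stand on its floor, 4 mm above the origin.

How it is judged (in metres and radians):
On the way:
1. the canister is drawn clear of its well, its foot above the block (z of canister in the frame of bath above 0.087 m and value of joint heat_block below 0.01 m), for 0.1 s.
At the end, for the whole second after the job is handed in: The canister stands upright (within 10 degrees) and at rest on the tray's floor (underside less than 9 mm above the tray's), its axis within 68 mm of the tray's middle along its x and 48 mm along its y, and the heater's block lies home (lifted less than 4 mm) (x of canister in the frame of tray between -0.068 and 0.068 m and y of canister in the frame of tray between -0.048 and 0.048 m and z of canister in the frame of tray between 0 and 0.009 m and angle between canister's own z axis and vertical below 0.17 rad and linear speed of canister below 0.02 m/s and value of joint heat_block below 0.004 m); the robot touches nothing.
It fails at once if the heater's block is lifted more than 10 mm from its seat (value of joint heat_block above 0.01 m).
It also fails if it takes over 54 s, if anything falls off the work surface, if the arm or the gripper's body presses on something with over 40 N, if the wrist force passes 120 N, or if a joint passes its speed limit or range.

## Working session

There is one attempt and no reset: what is moved stays moved. The work goes in short steps, Python scripts to look and compute and a tool call to move; the robot and the scene stay as the last step left them, time stands still between calls to the robot, and variables do not carry over. Pictures are saved under pics/ and viewed, at most 10 in all, crops included, and the job is handed in when it is done.

Besides the shell and the picture viewer there is one more tool, called after "Emit:" by a JSON object that holds its "fn" and its "kwargs", one argument or row to a line. step_arm: Moves the arm, as the interface text tells. Its arguments: {"type":"object","properties":{"rows":{"type":"string"},"claw":{"type":"number"},"grip_force":{"type":"number"}},"required":["rows"]}

```bash
mkdir -p pics; cat > h.py <<'E'
import numpy as np, cv2
from plant import robot
def shot(n,f,crop=None,s=1):
    im=robot.camera(n)[:,:,::-1]
    if crop: x0,y0,x1,y1=crop; im=im[y0:y1,x0:x1]
    cv2.imwrite('pics/'+f,cv2.resize(im,None,fx=s,fy=s,interpolation=cv2.INTER_CUBIC))
def ray(n,u,v):
    m=robot.camera_model(n);K=np.array(m['camera_matrix']);R=cv2.Rodrigues(np.array(m['rvec'],float))[0];t=np.array(m['tvec'],float).ravel()
    p=cv2.undistortPoints(np.array([[[u,v]]],float),K,np.array([m['k1'],0,0,0.]))  
    # forward model: d = p(1+k1 r^2)
    p=p[0,0]; return -R.T@t, R.T@np.array([p[0],p[1],1])
def atz(n,u,v,z):
    c,d=ray(n,u,v); return (c+d*(z-c[2])/d[2]).round(1)
def proj(n,P):
    m=robot.camera_model(n)
    return cv2.projectPoints(np.array(P,float).reshape(-1,1,3),np.array(m['rvec'],float),np.array(m['tvec'],float),np.array(m['camera_matrix']),np.array([m['k1'],0,0,0.]))[0].reshape(-1,2).round(1)
E
python3 - <<'E'
from h import *
shot('top','t0.png');shot('side','s0.png')
for n in('top','side'):
    m=robot.camera_model(n);print(n,ray(n,320,240),m['k1'])
s=robot.get_state();print(s['eef_rot'],s['time_s'],s['wrist_force'],s['finger_gap'])
E
```

```text
top (array([496.09356495,  -3.66451099, 805.85143448]), array([ 0.08851486, -0.01501571, -0.99609565])) -0.1115274497949079
side (array([ 231.50119385, -475.98890528,  473.85728401]), array([ 0.43943634,  0.66499606, -0.60424907])) -0.036858791956008316
[[ 9.25378041e-01  3.79045026e-01 -5.90750986e-04]
 [ 3.79045477e-01 -9.25376561e-01  1.65742169e-03]
 [ 8.15703314e-05 -1.75766313e-03 -9.99998452e-01]] 0.1 [ 0.6447012  -0.14338388  0.09208599] 87.25061363974073
```

View pics/t0.png

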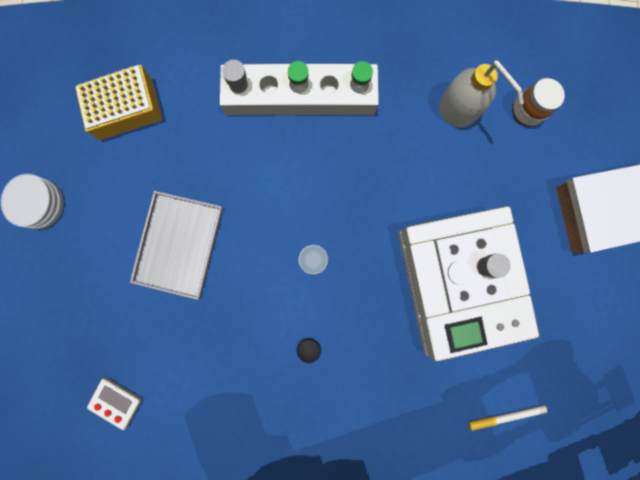

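View pics/s0.png

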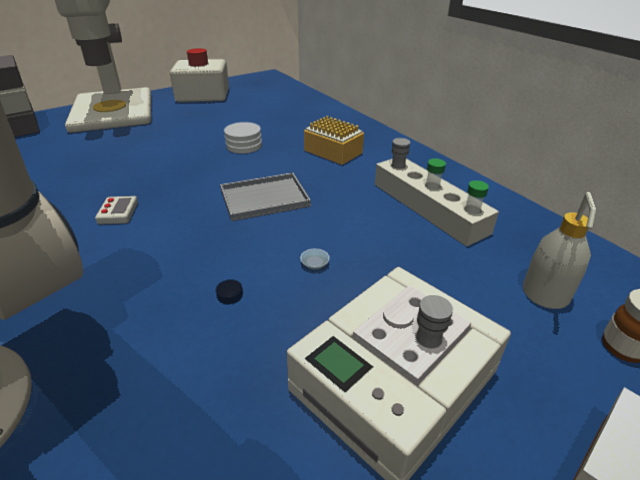

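The top view shows the canister head at about (497,265) and the tray centred near (177,245), with corners (155,192), (221,207), (198,298) and (132,283). The side view shows the head at about (434,310).

```bash
python3 - <<'E'
from h import *
a=cv2.resize(robot.camera('top')[215:315,440:540,::-1],None,fx=4,fy=4,interpolation=cv2.INTER_CUBIC)
b=cv2.resize(robot.camera('side')[270:370,385:485,::-1],None,fx=4,fy=4,interpolation=cv2.INTER_CUBIC)
cv2.imwrite('pics/c.png',np.hstack([a,b]))
print(atz('top',497,265,135),atz('side',435,304,135))
T=[atz('top',*p,16) for p in[(155,192),(221,207),(198,298),(132,283)]]
print(T,np.mean(T,0),[np.linalg.norm(T[i]-T[i-1]) for i in range(4)])
E
```

```text
[ 520.1 -265.8  135. ] [ 520.2 -266.   135. ]
[array([647.8, 263.1,  16. ]), array([621.6, 149.7,  16. ]), array([470.2, 185.8,  16. ]), array([494.3, 298.2,  16. ])] [558.475 224.2    16.   ] [np.float64(157.46193190736605), np.float64(116.38728452885223), np.float64(155.64437028045703), np.float64(114.9546432294059)]
```

View pics/c.png

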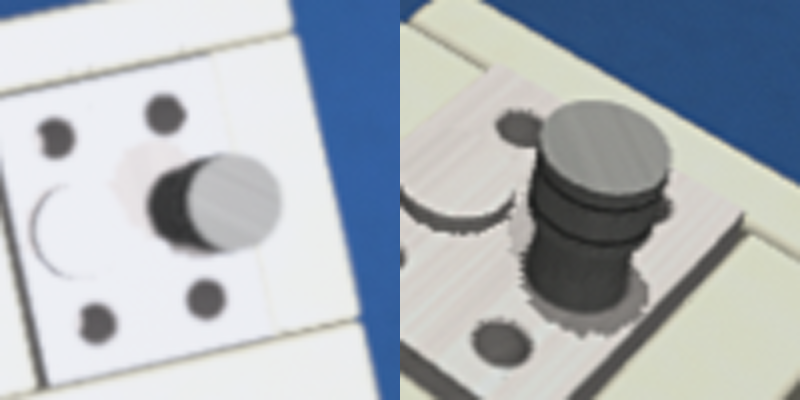

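The crops put the head disc centre at top (498.8,265.3) and side (436.2,306.8). The plug sits to its left, low and clear of the fingertips.

```bash
python3 - <<'E'
from h import *
print(atz('top',498.75,265.25,135),atz('side',436.2,306.8,135))
p=(atz('top',498.75,265.25,135)+atz('side',436.2,306.8,135))/2; p[2]=122
s=robot.get_state();print(p,np.array(s['eef_rot']).T@(p-s['tcp_pos'])/200)
E
```

```text
[ 519.7 -268.4  135. ] [ 518.2 -269.7  135. ]
[ 518.95 -269.05  122.  ] [ 1.89116449 -0.77005505  0.595679  ]
```

Emit:
{"fn": "step_arm", "kwargs": {
  "rows": "0.28 -0.11 0;0.56 -0.23 0;0.84 -0.34 0;0.95 -0.385 0;0.95 -0.385 0",
  "claw": 1,
  "grip_force": 60
}}

```text
$.rows[0]: bad value
```

Emit:
{"fn": "step_arm", "kwargs": {
  "rows": "0.28 -0.11 0 0;0.56 -0.23 0 0;0.84 -0.34 0 0;0.95 -0.385 0 0;0.95 -0.385 0 0",
  "claw": 1,
  "grip_force": 60
}}

```text
time_s: 0.82
tcp_pos: [375.2, -410.7, 241.6]
eef_rot: [[0.924, 0.382, -0.0], [0.382, -0.924, 0.0], [0.0, -0.0, -1.0]]
wrist_force: [-0.8, -0.8, 0.1]
finger_gap: 87.9
grasp_force: 0.0
```

Emit:
{"fn": "step_arm", "kwargs": {
  "rows": "0.28 -0.11 0 0;0.56 -0.23 0 0;0.84 -0.34 0 0;0.94 -0.385 0 0;0.94 -0.385 0 0;0.94 -0.385 0.2 0;0.94 -0.385 0.3 0;0.94 -0.385 0.3 0"
}}

```text
time_s: 1.82
tcp_pos: [517.1, -270.2, 179.5]
eef_rot: [[0.926, 0.377, -0.004], [0.377, -0.926, 0.002], [-0.003, -0.003, -1.0]]
wrist_force: [-0.4, 0.0, -0.2]
finger_gap: 87.6
grasp_force: 0.0
```

```bash
python3 - <<'E'
from h import *
p=np.array([518.95,-269.05,122])
s=robot.get_state();print(s['tcp_pos'],s['joint_positions'],np.array(s['eef_rot']).T@(p-s['tcp_pos'])/200)
shot('side','g.png',(335,170,535,370),3)
E
```

```text
[ 517.13983577 -270.24930642  179.4923041 ] [-5.39647350e-01  4.67457452e-02  1.38677343e+00 -3.68132924e-04
  1.71232698e+00  6.44282671e-01] [ 0.01146241 -0.00122454  0.28743541]
```

View pics/g.png

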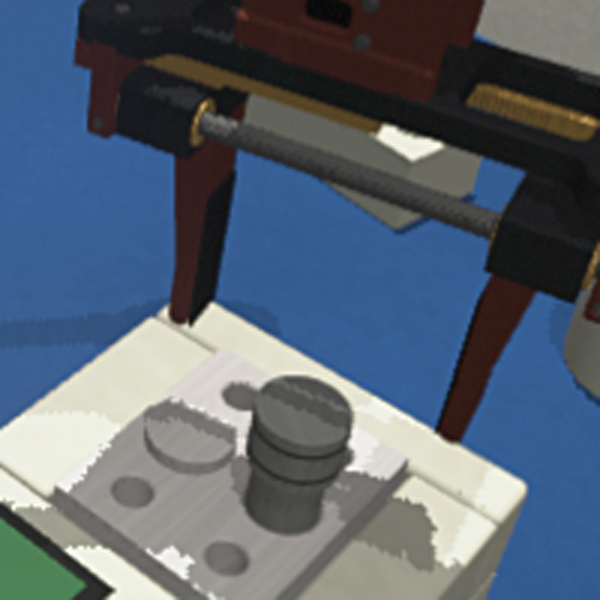

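The fingers straddle the head evenly, so I'll descend and then close.

Emit:
{"fn": "step_arm", "kwargs": {
  "rows": "0.01 0 0.15 0;0.01 0 0.25 0;0.01 0 0.29 0;0.01 0 0.29 0;0.01 0 0.29 0"
}}

```text
time_s: 2.5
tcp_pos: [521.1, -269.0, 124.9]
eef_rot: [[0.925, 0.379, 0.002], [0.379, -0.925, -0.001], [0.001, 0.001, -1.0]]
wrist_force: [0.9, -0.9, 0.6]
finger_gap: 88.1
grasp_force: 0.0
```

Emit:
{"fn": "step_arm", "kwargs": {
  "rows": "0 0 0 0;0 0 0 0;0 0 0 0;0 0 0 0;0 0 0 0;0 0 0 0;0 0 0 0;0 0 0 0",
  "claw": 0,
  "grip_force": 60
}}

```text
time_s: 3.5
tcp_pos: [520.6, -268.2, 123.7]
eef_rot: [[0.925, 0.379, -0.001], [0.379, -0.925, 0.001], [-0.0, -0.001, -1.0]]
wrist_force: [-2.7, 2.9, 2.5]
finger_gap: 34.0
grasp_force: 60.0
```

```bash
python3 - <<'E'
from h import *
s=robot.get_state();print(s)
E
```

```text
{'time_s': 3.5, 'joint_positions': array([-5.34134722e-01,  6.18818074e-02,  1.46996152e+00,  6.14502684e-04,
        1.61074170e+00,  6.47601879e-01]), 'joint_velocities': array([-1.13167182e-03,  3.35541882e-04,  1.62575943e-05,  3.72836216e-04,
       -6.19437231e-04, -1.27931646e-03]), 'joint_torque': array([-1.36156462e+00, -4.19709921e+01, -4.07146168e+01, -7.58102685e-01,
       -1.44507386e+00, -1.31899636e-02]), 'tcp_pos': array([ 520.55278338, -268.16104983,  123.66630001]), 'eef_rot': array([[ 9.25256910e-01,  3.79340689e-01, -5.41557000e-04],
       [ 3.79341059e-01, -9.25256339e-01,  1.03370214e-03],
       [-1.08953766e-04, -1.16187485e-03, -9.99999319e-01]]), 'wrist_force': array([-2.66694696,  2.88419532,  2.48702175]), 'moment': array([0.75017812, 0.48841487, 0.01071403]), 'grasp_force': 60.00092804431915, 'finger_gap': 34.04267954049128}
```

Emit:
{"fn": "step_arm", "kwargs": {
  "rows": "0 0 0 0.2;0 0 -0.0035 0.4;0 0 -0.007 0.6;0 0 -0.0105 0.8;0 0 -0.0105 0.7;0 0 -0.0125 0.5;0 0 -0.016 0.3;0 0 -0.0195 0.1"
}}

```text
time_s: 4.5
tcp_pos: [520.2, -268.6, 125.3]
eef_rot: [[0.951, 0.309, -0.002], [0.309, -0.951, 0.001], [-0.002, -0.002, -1.0]]
wrist_force: [0.3, 2.0, -7.5]
finger_gap: 34.3
grasp_force: 60.0
```

```bash
python3 - <<'E'
from h import *
s=robot.get_state();print(s['tcp_pos'],s['moment'],s['wrist_force'],s['joint_positions'][5])
shot('side','tw.png',(335,220,535,420),3)
E
```

```text
[ 520.15341075 -268.56965919  125.27012466] [ 0.26471197 -0.11231622 -0.33412996] [ 0.31872323  2.02663541 -7.46303687] 0.721477732839279
```

View pics/tw.png

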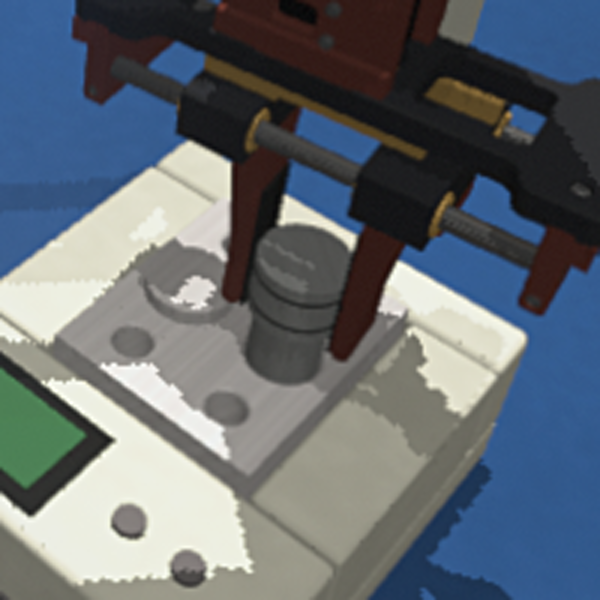

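The block is still home, torque is 0.33 N m and the pull is 7.5 N, under the block's 14 N weight. I'll continue.

Emit:
{"fn": "step_arm", "kwargs": {
  "rows": "0 0 -0.003 -0.2;0 0 -0.006 -0.4;0 0 -0.009 -0.6;0 0 -0.012 -0.8;0 0 -0.012 -0.65;0 0 -0.0135 -0.45;0 0 -0.017 -0.25;0 0 -0.0205 -0.05;0 0 -0.024 0.15;0 0 -0.0275 0.35;0 0 -0.031 0.55;0 0 -0.0345 0.75;0 0 -0.0345 0.6;0 0 -0.036 0.4;0 0 -0.0395 0.2;0 0 -0.043 0"
}}

```text
time_s: 6.55
tcp_pos: [520.2, -268.5, 133.8]
eef_rot: [[0.952, 0.307, -0.003], [0.307, -0.952, 0.001], [-0.002, -0.002, -1.0]]
wrist_force: [1.0, 0.4, -7.0]
finger_gap: 34.3
grasp_force: 60.0
```

```bash
python3 - <<'E'
from h import *
s=robot.get_state();print(s['tcp_pos'],s['moment'],s['wrist_force'],s['joint_positions'][5])
E
```

```text
[ 520.16284797 -268.52201803  133.82636752] [ 0.22774639 -0.16640137 -0.32929992] [ 0.97023011  0.36280074 -6.99821525] 0.7239807980516975
```

Emit:
{"fn": "step_arm", "kwargs": {
  "rows": "0 0 -0.0035 -0.2;0 0 -0.007 -0.4;0 0 -0.0105 -0.6;0 0 -0.014 -0.8;0 0 -0.014 -0.65;0 0 -0.0155 -0.45;0 0 -0.019 -0.25;0 0 -0.0225 -0.05;0 0 -0.026 0.15;0 0 -0.0295 0.35;0 0 -0.033 0.55;0 0 -0.0365 0.75;0 0 -0.0365 0.6;0 0 -0.038 0.4;0 0 -0.0415 0.2;0 0 -0.045 0"
}}

```text
time_s: 8.55
tcp_pos: [520.5, -268.5, 144.3]
eef_rot: [[0.951, 0.308, -0.001], [0.308, -0.951, 0.001], [-0.001, -0.001, -1.0]]
wrist_force: [-0.7, 1.5, -2.8]
finger_gap: 34.2
grasp_force: 60.0
```

Emit:
{"fn": "step_arm", "kwargs": {
  "rows": "0 0 -0.0035 -0.2;0 0 -0.007 -0.4;0 0 -0.0105 -0.6;0 0 -0.014 -0.8;0 0 -0.014 -0.65;0 0 -0.0155 -0.45;0 0 -0.019 -0.25;0 0 -0.0225 -0.05;0 0 -0.026 0.15;0 0 -0.0295 0.35;0 0 -0.033 0.55;0 0 -0.0365 0.75;0 0 -0.0365 0.6;0 0 -0.038 0.4;0 0 -0.0415 0.2;0 0 -0.045 0"
}}

```text
time_s: 10.55
tcp_pos: [520.7, -269.1, 153.8]
eef_rot: [[0.952, 0.308, -0.0], [0.308, -0.952, -0.001], [-0.0, 0.001, -1.0]]
wrist_force: [-0.1, 1.4, -0.9]
finger_gap: 34.0
grasp_force: 60.0
```

```bash
python3 - <<'E'
from h import *
s=robot.get_state();print(s['tcp_pos'],s['moment'],s['wrist_force'],s['joint_positions'][5])
shot('side','tw2.png',(335,200,535,400),3)
E
```

```text
[ 520.69930026 -269.09392264  153.7735613 ] [0.1619081  0.1706771  0.01963205] [-0.14151116  1.39633722 -0.88941073] 0.7234201668619763
```

View pics/tw2.png

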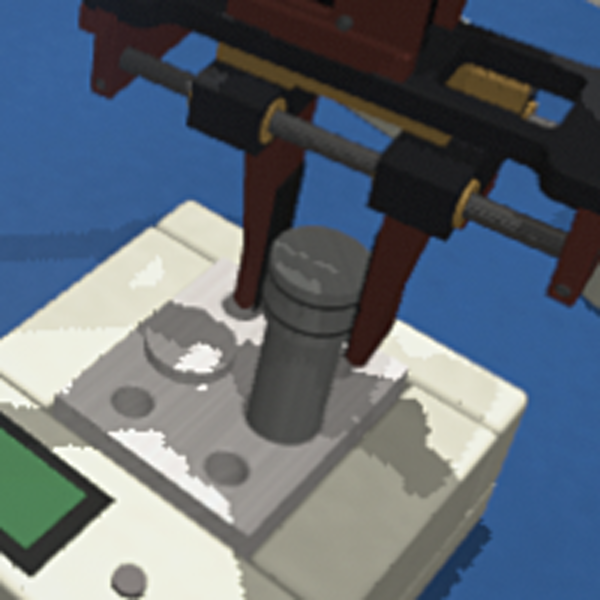

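It is free, risen 30 mm with the block home. Next is a straight lift.

Emit:
{"fn": "step_arm", "kwargs": {
  "rows": "0 0 -0.03 0;0 0 -0.06 0;0 0 -0.1 0;0 0 -0.15 0;0 0 -0.22 0;0 0 -0.3 0;0 0 -0.35 0;0 0 -0.35 0;0 0 -0.35 0"
}}

```text
time_s: 11.72
tcp_pos: [520.6, -268.6, 223.5]
eef_rot: [[0.952, 0.305, -0.001], [0.305, -0.952, 0.001], [-0.001, -0.001, -1.0]]
wrist_force: [0.9, 0.8, -1.7]
finger_gap: 33.9
grasp_force: 60.0
```

```bash
python3 - <<'E'
from h import *
p=np.array([558.5,224.2,88.7])
s=robot.get_state();print(s['tcp_pos'],s['wrist_force'],s['joint_positions'],s['finger_gap'],np.array(s['eef_rot']).T@(p-s['tcp_pos'])/200)
E
```

```text
[ 520.58256237 -268.58779671  223.51760308] [ 0.89893605  0.78403215 -1.66447259] [-5.34409077e-01  5.04737523e-02  1.30523350e+00  3.45080133e-05
  1.78683262e+00  7.26125273e-01] 33.934493099919735 [ 0.93321984 -2.28791248  0.67519661]
```

Shift: x 0.93, y -2.29. I'll do it in three calls of (0.31, -0.763).

Emit:
{"fn": "step_arm", "kwargs": {
  "rows": "0.05 -0.12 0 0;0.13 -0.32 0 0;0.22 -0.55 0 0;0.31 -0.763 0 0"
}}

```text
time_s: 12.22
tcp_pos: [532.8, -102.9, 223.2]
eef_rot: [[0.952, 0.305, -0.001], [0.305, -0.952, 0.0], [-0.001, -0.001, -1.0]]
wrist_force: [0.3, 0.6, -0.9]
finger_gap: 34.1
grasp_force: 60.0
```

Emit:
{"fn": "step_arm", "kwargs": {
  "rows": "0.09 -0.22 0 0;0.18 -0.44 0 0;0.27 -0.66 0 0;0.31 -0.763 0 0"
}}

```text
time_s: 12.72
tcp_pos: [545.2, 62.2, 223.2]
eef_rot: [[0.952, 0.308, -0.002], [0.308, -0.952, 0.0], [-0.001, -0.001, -1.0]]
wrist_force: [0.9, -0.2, -1.7]
finger_gap: 33.8
grasp_force: 60.0
```

Emit:
{"fn": "step_arm", "kwargs": {
  "rows": "0.09 -0.22 0 0;0.18 -0.44 0 0;0.25 -0.62 0 0;0.29 -0.72 0 0;0.31 -0.763 0 0;0.31 -0.763 0 0;0.31 -0.763 0.2 0;0.31 -0.763 0.4 0;0.31 -0.763 0.5 0;0.31 -0.763 0.5 0;0.31 -0.763 0.5 0"
}}

```text
time_s: 14.1
tcp_pos: [559.0, 224.0, 126.3]
eef_rot: [[0.952, 0.305, 0.003], [0.305, -0.952, 0.001], [0.003, 0.0, -1.0]]
wrist_force: [-0.2, 0.4, -0.7]
finger_gap: 34.3
grasp_force: 60.0
```

```bash
python3 - <<'E'
from h import *
p=np.array([558.5,224.2,88.7])
s=robot.get_state();print(s['tcp_pos'],s['wrist_force'],s['finger_gap'],np.array(s['eef_rot']).T@(p-s['tcp_pos'])/200)
shot('side','p.png',(165,70,365,270),3)
E
```

```text
[558.99711332 223.95371725 126.33640091] [-0.15622447  0.41993715 -0.72855737] 34.322116598393414 [-0.00255868 -0.00194097  0.18817504]
```

View pics/p.png

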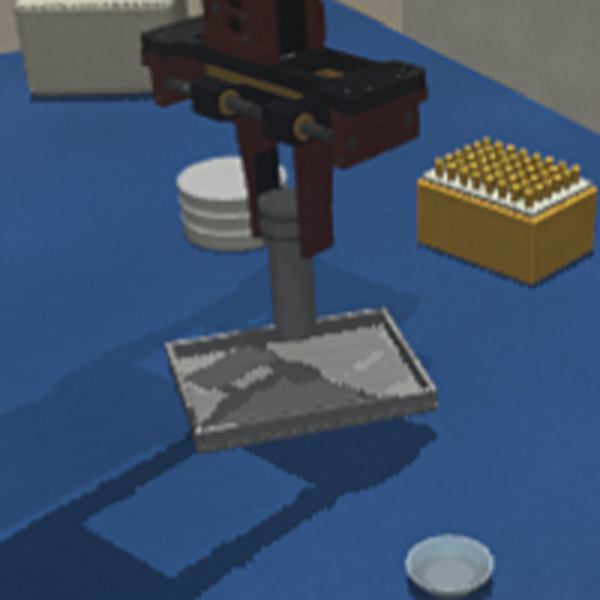

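The canister hangs over the tray's middle and is nearly upright. I'll lower it gently until it touches.

Emit:
{"fn": "step_arm", "kwargs": {
  "rows": "0 0 0.06 0;0 0 0.12 0;0 0 0.15 0;0 0 0.165 0;0 0 0.175 0;0 0 0.18 0;0 0 0.18 0"
}}

```text
time_s: 15.02
tcp_pos: [558.2, 224.1, 88.4]
eef_rot: [[0.952, 0.305, 0.0], [0.305, -0.952, 0.0], [0.0, -0.0, -1.0]]
wrist_force: [0.3, 0.5, -2.0]
finger_gap: 34.0
grasp_force: 60.0
```

Emit:
{"fn": "step_arm", "kwargs": {
  "rows": "0 0 0.005 0;0 0 0.01 0;0 0 0.01 0;0 0 0.01 0"
}}

```text
time_s: 15.52
tcp_pos: [558.5, 224.2, 87.7]
eef_rot: [[0.952, 0.305, 0.002], [0.305, -0.952, 0.001], [0.002, -0.0, -1.0]]
wrist_force: [-0.9, -0.4, 5.5]
finger_gap: 34.1
grasp_force: 60.0
```

```bash
python3 - <<'E'
from h import *
s=robot.get_state();print(s['tcp_pos'],s['wrist_force'],s['moment'])
print((proj('side',[[559,224,30],[559,224,110]])-[165,70])*3)
shot('side','p2.png',(165,70,365,270),3)
E
```

```text
[558.51944335 224.23183282  87.6721467 ] [-0.86100862 -0.39981611  5.4798047 ] [-0.14433783  0.38108772 -0.01293391]
[[299.1 347.7]
 [291.  238.5]]
```

View pics/p2.png

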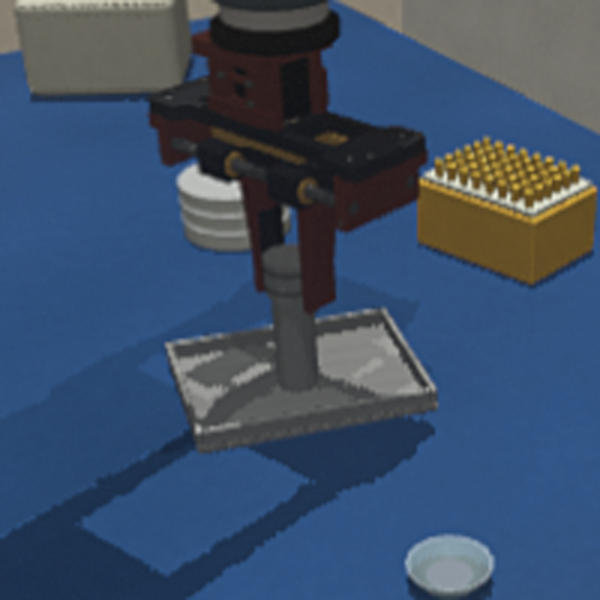

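It has touched down with 5.5 N of contact force and stands upright. I'll loosen the grip, open gently and withdraw upward.

Emit:
{"fn": "step_arm", "kwargs": {
  "rows": "0 0 0 0;0 0 0 0;0 0 0 0",
  "grip_force": 4
}}

```text
time_s: 15.95
tcp_pos: [558.6, 224.5, 87.5]
eef_rot: [[0.952, 0.306, 0.002], [0.306, -0.952, 0.001], [0.002, -0.0, -1.0]]
wrist_force: [-1.4, 0.6, 5.9]
finger_gap: 34.8
grasp_force: 4.0
```

Emit:
{"fn": "step_arm", "kwargs": {
  "rows": "0 0 0 0;0 0 0 0;0 0 0 0;0 0 0 0;0 0 0 0;0 0 0 0",
  "claw": 0.8
}}

```text
time_s: 16.7
tcp_pos: [558.1, 224.0, 86.1]
eef_rot: [[0.952, 0.305, 0.0], [0.305, -0.952, 0.0], [0.0, -0.0, -1.0]]
wrist_force: [0.2, -0.2, 0.4]
finger_gap: 70.3
grasp_force: 0.0
```

Emit:
{"fn": "step_arm", "kwargs": {
  "rows": "0 0 -0.1 0;0 0 -0.3 0;0 0 -0.5 0;0 0 -0.6 0;0 0 -0.6 0;0 0 -0.6 0"
}}

```text
time_s: 17.45
tcp_pos: [557.6, 223.9, 204.3]
eef_rot: [[0.952, 0.305, -0.003], [0.305, -0.952, -0.001], [-0.003, 0.0, -1.0]]
wrist_force: [0.5, 0.0, 0.3]
finger_gap: 70.3
grasp_force: 0.0
```

```bash
python3 - <<'E'
from h import *
a=cv2.resize(robot.camera('side')[70:270,165:365,::-1],(400,400))
b=cv2.resize(robot.camera('side')[270:470,285:485,::-1],(400,400))
cv2.imwrite('pics/e.png',np.hstack([a,b]))
E
```

```text
(no output)
```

View pics/e.png

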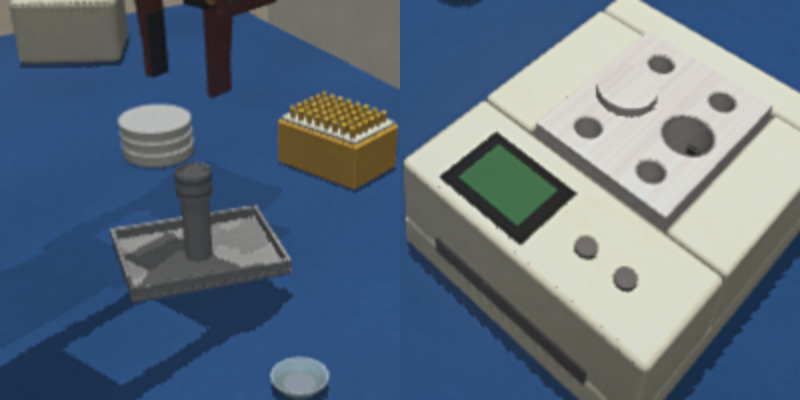

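The canister stands upright in the middle of the tray, the block lies home with the well empty, and the gripper is clear.

```bash
python3 -c "
from plant import robot
print(robot.finish_job())"
```

```text
the job is handed in; nothing more can be done
None
```

The canister came free by twisting with the block staying down, now stands upright near the middle of the tray with the gripper clear, and the job was handed in at about 17.5 s (no verdict was returned).

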